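# Pulse a cinnamon stick in the spice grinder

### The job

Put the cinnamon stick into the open bowl of the spice grinder, then set the grinder's lid on with its two lugs down through the slots and turn it clockwise to the pulse mark, half of the way to the lock, so that it pushes the grinder's sprung switch. The lid springs back if let go, so finish while still gripping it and holding it fully down at the pulse mark; never turn it so far that it reaches the lock catches, and leave the other things on the bar where they are.

Things in the scene. Friction and masses are not known exactly. Their poses are not given: they have to be found in the camera images.
- grinder: electric spice grinder: a round steel motor body, 117 mm across and 111 mm tall, fixed to the bar by suction feet, open on top; origin at the centre of its underside, z up its axis, +x and -x through the two slots of its bayonet collar (a black rib runs down the body below each slot)
- grinder_top (a point): centre of the grinder's mouth, on its axis, level with the flat top of the collar (111 mm above the bar); axes as the grinder's. The collar is 114 mm across; its round opening is 68 mm across and leads into the bowl, also 68 mm across, floor 51 mm below this point
- slot (a point): the collar's slot at +x: this point is in its middle, 39 mm from the axis, level with the collar's top; the other slot is opposite. Each is 22.5 mm wide, reaches out to 43.5 mm from the axis and goes down through the 5 mm thick flange into a channel 10 mm high that runs under the flange clockwise (seen from above). One black line marks each slot
- pulse_mark (a point): the pulse mark: a double black line on the collar's top, 30 degrees (0.52 rad) clockwise, seen from above, of the slot at +x and 53 mm from the axis; a second one lies opposite. The lid's tongue points at it when the lid has turned half of the way to the lock
- grinder_switch (a joint): spring-return switch ring in the collar's channel (rad, 0 at rest, grows clockwise, at most 0.95). The lid's lugs meet it when the lid has turned 0.2 rad from the slots and then push it along, so it reads the lid's turn less 0.2: about 0.32 at the pulse mark. Its spring resists with 0.13 Nm at first, 0.2 Nm at the pulse mark, and turns the lid back when let go
- catch_a (a joint): lock catch, a round sprung plunger 8 mm across and 4.5 mm high on the collar's edge, 54 degrees clockwise of the slot at +x: how far it is pushed outward (m, 0 at rest, at most 0.004). The lid's tongues touch the catches when the lid has turned 49 degrees (0.86 rad), push them out 0.0015 and click in behind them at 59 degrees
- catch_b (a joint): the same for the catch opposite
- lid_grip (a point): black lid, 0.14 kg: a disc 92 mm across, 5 mm thick, with an upright bar on top, 60 mm long (x), 16 mm wide, 28 mm high, steel strip on top, to be pinched across its width. This point lies on the lid's axis in the bar, 7 mm below the bar's top, 21 mm above the disc's top, 26 mm above its underside and 43 mm above the lid's lowest point; 26 mm above the collar's top when fully down
- lid_lug (a point): the lid's lug at +x (another at -x, in line with the bar): centre of its underside, 35.5 mm from the axis, 11.7 mm below the disc. Lugs are 15 mm wide, 5 mm high, reach 40 mm from the axis and sit on a plug 62 mm across and 17 mm long, tapered over its last 5 mm, that enters the mouth. The lid starts standing on its plug; either lug fits either slot
- lid_tongue (a point): tip of the tongue at +x on the lid's rim, 51 mm from the axis (another at -x, both in line with the bar and lugs), 6 mm wide, with a white line on top
- cinnamon_center (a point): the middle of the loose cinnamon stick, a brown double quill 44 mm long (x), 21 mm wide (y) and 11 mm thick (z), lying flat on the coaster; this point is half-way up it. Weighs about 15 g
- coaster: the loose round wooden coaster, 86 mm across and 22 mm thick, on which the cinnamon lies; origin at the centre of its underside
- spice_tall: a glass spice jar with a wide cap, 45 mm across, 106 mm tall, behind the work; origin under its centre; bystander, leave alone
- spice_tall2: another such spice jar beside it; origin under its centre; bystander, leave alone
- food_tin: a flat food tin, 87 mm across, 40 mm tall; origin under its centre; bystander, leave alone
- tea_carton: a carton 63 x 131 x 66 mm at the back left; origin under its centre; bystander, leave alone
- mug: a white mug, 92 mm across, 95 mm tall, at the right; origin under its centre; bystander, leave alone
- spoon: a teaspoon 130 mm long lying near the front edge; origin under its centre; bystander, leave alone
There are look-alikes about, which are no part of the job. Leave any yellow look-alike of the part that bears lid_grip alone.

How it is judged:
By the outcome, as a careful person would: the job done as asked, in the order asked, and still so for the second after the job is handed in, while the arm keeps its last pose, push and grip.
It also fails if it takes over 64 s, if anything falls off the work surface, if the arm or the gripper's body presses on something with over 40 N, if the wrist force passes 120 N, or if a joint passes its speed limit or range.

### The arm

A 7-joint arm with a two-finger parallel gripper is mounted at the origin on a cart in front of the work surface, level with it; the furniture and walls round the work are solid. World frame = base frame: x ahead of the robot, y to its left, z up, the work surface at z = 0. Lengths are in m, angles in rad, forces in N, time in s.
With the tool pointing down it reaches from about 0.425 to 0.875 m from the base axis. Payload 8.4 kg.
Tool frame: the origin (TCP) lies midway between the tips of the shut fingers; the grasp point (between the pads) lies 19 mm behind it; z points along the fingers, y is the line along which they close (so a half turn about z gives the same grasp; the last joint's range is limited). The gripper opens to 85 mm and grips with 20 to 120 N. Pads are 22 mm wide; open, the fingers measure 114 mm over their backs; the gripper's body (76 mm by 85 mm) begins 54 mm behind the grasp point. The pads swing forward as they close: fully open they stand 13 mm farther back than shut.
Start: joints at [1.157, 0.333, 0.04, 1.465, -0.013, 1.343, -0.059], TCP at [0.201, -0.618, 0.231] pointing down, gripper open.
Joint ranges: [-2.58, 2.58], [-0.38, 2.09], [-1.3, 1.39], [0.25, 2.4], [-1.5, 4.64], [0.08, 2.09], [-2.65, 2.65]. Speed limits (rad/s): [2.22, 2.22, 2.79, 2.79, 3.14, 3.14, 3.14].

### API

Orientations are given as a 3x3 rotation matrix whose columns are the frame's x, y, z axes.
In Python, from station import * gives the robot as it stands.
- The arm moves only by the tool send_rows, never from a script. Its argument "motion" is a list of rows, each an object with "offset": the shift along the world's x, y, z in units of 40 mm (1.0 is 40 mm), a list of three; "turn": the turn, a rotation vector about the world's x, y, z in units of 5 degrees (1.0 is 5 degrees), a list of three; "jaw": the opening in per cent of the stroke, from 0 (shut) to 100 (fully open). A call has 1 to 5 rows; each row shifts and turns the commanded pose from where the row before left it; what a row does not reach is not made up. A row lasts 1/12 s, in which the tool goes at most 41.7 mm and 7.16 degrees, less where a joint would pass 70% of its speed; a pose out of reach is approached as far as the arm can. A call is refused whole if a number of a shift passes 1 or a number of a turn 1, either way. A call with a gripper value outside its range is refused whole. The fingers move at their own pace and stop on an object; "force" is the grip in N (left out, the last holds). Time passes only in rows, so rows that do not move let the fingers close. It gives the time, the measured TCP pose, the force, the opening and the grip force at its end, in the units of the state.
- state(): the state, without advancing time (a new reading comes with each control period).
- get_image(name): name is "scene" or "top"; returns the picture (420x560x3 uint8, blue, green, red); there is no depth.
- camera_params(name): a dict with "vfov" (degrees; the focal length in pixels is half the picture's height over the tangent of half this angle, whatever the lens; pixels are square), "cx", "cy" (the principal point, pixels), "k1" (the pictures are not rectified: a ray, as slopes to the right and down, at radius r is drawn at 1 + k1 r^2 times it, then the intrinsics apply), "world_from_camera" (4x4, takes a point from camera to world coordinates). Camera axes: x right, y down, z forward; pixel columns grow to the right and rows downward; lengths in m; the calibration is good to about 2 mm. A picture is of the moment at which its call begins. camera_params takes no time and is no camera call.
- finish_job(): hands the job in; it is judged then, once.
The state is a dict: "t": time; "qpos": joint angles; "joint_vel": joint speeds; "joint_torque": joint torques, N m; "eef_pos": TCP position; "eef_rot": TCP orientation; "force": force on the tool from outside, world axes, zero at the start; "torque": the same for the moment, N m; "opening": opening from 0.0 (shut) to 1.0 (fully open); "grip_force": force on a finger pad.
Only numpy, scipy, OpenCV 4.12 (cv2) and the standard library are available. Lean on these libraries where they do the work, as an engineer would, in place of code of your own. Each camera call takes 0.05 s, during which the arm holds its last target. There are 200 camera calls.

## Working session

There is one attempt and no reset: what is moved stays moved. The work goes in short steps, Python scripts to look and compute and a tool call to move; the robot and the scene stay as the last step left them, time stands still between calls to the robot, and variables do not carry over. Pictures are saved under pics/ and viewed, at most 10 in all, crops included, and the job is handed in when it is done.

Besides the shell and the picture viewer there is one more tool, called in YAML: its name, and indented under it one key for each argument. send_rows: Moves the arm, as the interface text tells. Its arguments: {"type":"object","properties":{"motion":{"type":"array","items":{"type":"object","properties":{"offset":{"type":"array","items":{"type":"number"}},"turn":{"type":"array","items":{"type":"number"}},"jaw":{"type":"number"}}}},"force":{"type":"number"}},"required":["motion"]}

```bash
ls; mkdir -p pics; python3 - <<'E'
from station import *
import cv2
for n in("scene","top"):
    cv2.imwrite(f"pics/{n}0.png",get_image(n)); print(n,camera_params(n))
s=state();print(s)
E
```

```text
pics
scene {'vfov': 44.066535954528604, 'cx': 275.1477788716507, 'cy': 213.27242017735745, 'k1': -0.1583269128388629, 'world_from_camera': array([[-0.70285287, -0.53586597,  0.46780926, -0.156045  ],
       [-0.71118094,  0.54305887, -0.44644006,  0.64422107],
       [-0.01481593, -0.64647871, -0.76278815,  1.21761758],
       [ 0.        ,  0.        ,  0.        ,  1.        ]])}
top {'vfov': 48.25030831470566, 'cx': 283.6827424136192, 'cy': 203.7014340720653, 'k1': 0.03884379220861149, 'world_from_camera': array([[ 0.41878104, -0.86878852,  0.26425168,  0.22635913],
       [-0.90806013, -0.39839695,  0.12925431, -0.15689259],
       [-0.0070176 , -0.29408567, -0.9557533 ,  1.25146296],
       [ 0.        ,  0.        ,  0.        ,  1.        ]])}
{'t': 0.1, 'qpos': array([ 1.15680387,  0.33382856,  0.03984628,  1.46620219, -0.01339112,
        1.34328362, -0.05850725]), 'joint_vel': array([-1.31643539e-03, -1.16224501e-03, -1.00512544e-03, -4.01839530e-03,
        6.79989628e-05,  9.54358501e-04,  6.86982183e-05]), 'joint_torque': array([ 5.75603670e-03, -6.60012031e+01,  1.37128405e+00, -4.06473899e+01,
        1.71901588e-02,  8.84434325e-03, -1.98260796e-05]), 'eef_pos': array([ 0.2011122 , -0.61766716,  0.2305079 ]), 'eef_rot': array([[ 9.50859257e-01,  3.09622965e-01, -5.41690797e-04],
       [ 3.09623423e-01, -9.50858301e-01,  1.35165135e-03],
       [-9.65688919e-05, -1.45295036e-03, -9.99998940e-01]]), 'force': array([-0.70961387,  0.38001817,  0.22315222]), 'torque': array([ 0.06090878,  0.00809074, -0.01328624]), 'grip_force': 0.0, 'opening': 1.0049058601019099}
```

View pics/top0.png

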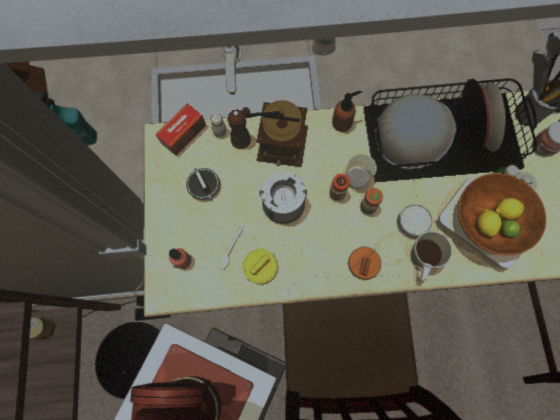

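View pics/scene0.png

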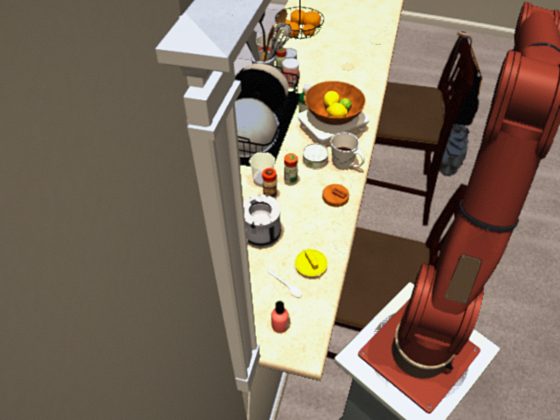

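```bash
cat > h.py <<'E'
from station import *
import numpy as np, cv2
def K(n):
    c=camera_params(n); f=210/np.tan(np.radians(c['vfov']/2)); return f,c['cx'],c['cy'],c['k1'],c['world_from_camera']
def proj(n,P):
    f,cx,cy,k,T=K(n); q=(np.atleast_2d(P)-T[:3,3])@T[:3,:3]; s=q[:,:2]/q[:,2:]
    s=s*(1+k*(s**2).sum(1,keepdims=True)); return s*f+[cx,cy]
def ray(n,u,v,z):
    f,cx,cy,k,T=K(n); d=np.array([(u-cx)/f,(v-cy)/f]); s=d.copy()
    for _ in range(20): s=d/(1+k*(s@s))
    r=T[:3,:3]@np.array([s[0],s[1],1]); return T[:3,3]+r*(z-T[2,3])/r[2]
def crop(n,u0,v0,w,h,z,name,img=None):
    im=get_image(n) if img is None else img
    c=cv2.resize(im[v0:v0+h,u0:u0+w],None,fx=z,fy=z,interpolation=cv2.INTER_CUBIC); cv2.imwrite(name,c)
E
python3 - <<'E'
from h import *
im=cv2.imread('pics/top0.png')
print(proj('top',[[0,0,0],[.2,-.618,.23]]),proj('scene',[[0,0,0],[.2,-.618,.23]]))
for n,u,v,z in [('lid',203,183,.045),('yellow',260,266,.02),('grinder',284,190,.111),('cin',366,263,.03)]: print(n,ray('top',u,v,z))
c=[cv2.resize(im[v-30:v+30,u-30:u+30],(390,390),interpolation=cv2.INTER_CUBIC) for u,v in((203,183),(284,193),)]
d=[cv2.resize(im[v-30:v+30,u-30:u+30],(200,200),interpolation=cv2.INTER_CUBIC) for u,v in((260,266),(366,263))]
a=np.hstack(c);b=np.hstack(d+[np.zeros((200,380,3),np.uint8)])
cv2.imwrite('pics/c1.png',np.vstack([a,b]))
E
```

```text
[[190.22961178 409.10722324]
 [501.82211635 470.3014255 ]] [[419.00584185 352.09611876]
 [498.48986869 133.05818154]]
lid [0.52181905 0.23118765 0.045     ]
yellow [ 0.38459705 -0.0055765   0.02      ]
grinder [0.57544613 0.01201659 0.111     ]
cin [ 0.50646331 -0.25538384  0.03      ]
```

View pics/c1.png

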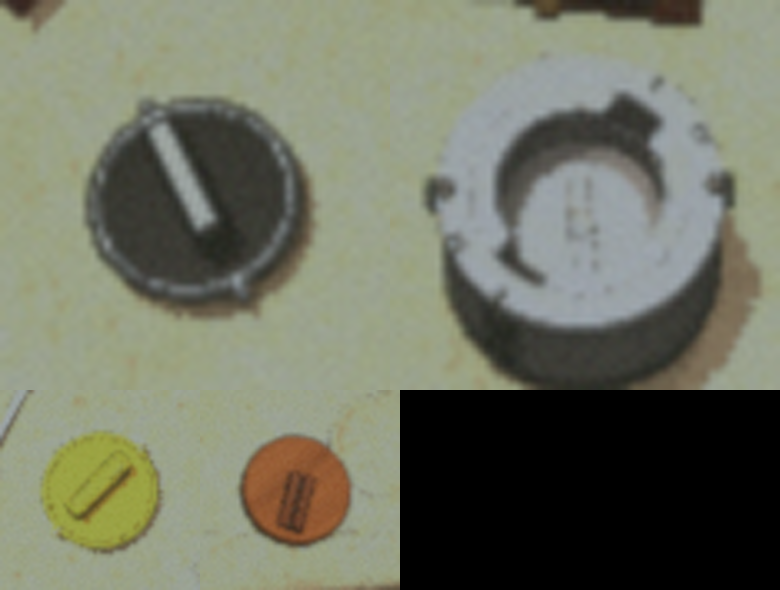

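```bash
python3 - <<'E'
from h import *
im=cv2.imread('pics/scene0.png')
c=cv2.resize(im[185:255,230:295],(520,560),interpolation=cv2.INTER_CUBIC)
d=cv2.resize(im[178:213,316:356],(280,245),interpolation=cv2.INTER_CUBIC)
d=np.vstack([d,np.zeros((315,280,3),np.uint8)])
cv2.imwrite('pics/c2.png',np.hstack([c,d]))
G=lambda x,y:(254+(x+.5)/6.5-.5-0*0,163+(y+.5)/6.5-.5) if x>=390 else None
g=lambda x,y:(254+(x-390+.5)/6.5-.5,163+(y+.5)/6.5-.5)
L=lambda x,y:(173+(x+.5)/6.5-.5,153+(y+.5)/6.5-.5)
C=lambda x,y:(336+(x-200+.5)/3.3333-.5,233+(y-390+.5)/3.3333-.5)
def pair(n,a,b,z):
    p,q=ray('top',*a,z)[:2],ray('top',*b,z)[:2]; d=p-q
    print(n,'c',((p+q)/2).round(4),'len',np.linalg.norm(d).round(4),'ang',np.degrees(np.arctan2(d[1],d[0])).round(1))
pair('slotline',g(657,84),g(500,295),.111)
pair('slot',g(638,118),g(522,263),.111)
pair('pulse',g(700,133),g(455,243),.111)
pair('catch',g(720,188),g(440,192),.113)
pair('LR',g(437,190),g(727,190),.111)
pair('TB',g(582,55),g(582,327),.111)
pair('strip',L(157,127),L(205,224),.05)
pair('tongue',L(147,104),L(240,293),.022)
pair('discLR',L(88,200),L(297,200),.021)
pair('cin',C(307,474),C(285,529),.033)
pair('coasLR',C(242,490),C(351,490),.022)
pair('coasTB',C(295,436),C(295,545),.022)
for n,u,v in(('leftedge',145,150),('leftedge2',145,300)):print(n,ray('top',u,v,0))
print(proj('scene',[.522,.231,.03]))
E
```

```text
slotline c [0.5702 0.0133] len 0.1073 ang -10.5
slot c [0.5698 0.0126] len 0.0756 ang -12.5
pulse c [0.5703 0.0138] len 0.1069 ang -40.0
catch c [0.5691 0.0125] len 0.1103 ang -64.5
LR c [0.57  0.012] len 0.1144 ang 114.6
TB c [0.5704 0.0122] len 0.1132 ang 24.8
strip c [0.5265 0.2406] len 0.0487 ang 52.1
tongue c [0.5267 0.2404] len 0.0965 ang 51.9
discLR c [0.5259 0.2405] len 0.0894 ang 114.7
cin c [ 0.4967 -0.2545] len 0.0473 ang 0.6
coasLR c [ 0.5076 -0.2523] len 0.0858 ang 114.8
coasTB c [ 0.5072 -0.2512] len 0.0867 ang 21.8
leftedge [0.55276041 0.44458009 0.        ]
leftedge2 [0.18126878 0.2320505  0.        ]
[[214.57581837 279.32191793]]
```

View pics/c2.png

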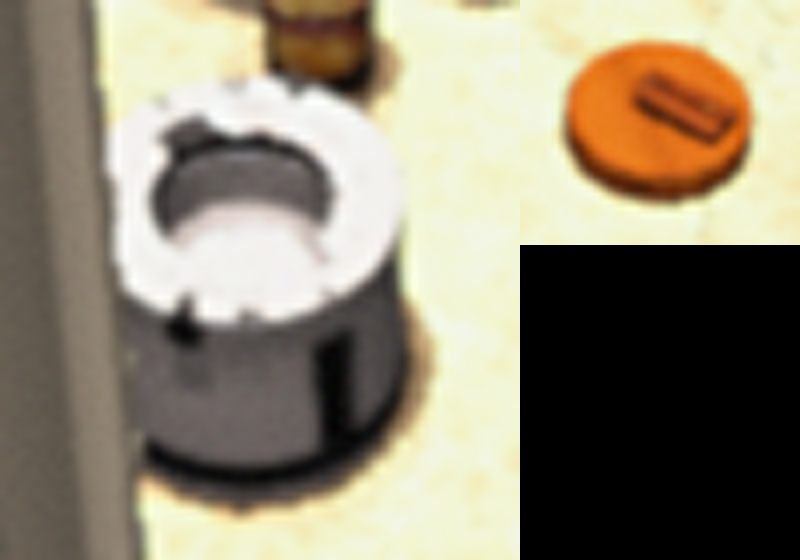

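send_rows:
  motion:
    - {"offset": [0.6,0.75,0],"turn": [0,0,-0.7],"jaw": 60}
    - {"offset": [0.6,0.75,0],"turn": [0,0,-0.7],"jaw": 60}
    - {"offset": [0.6,0.75,0],"turn": [0,0,-0.7],"jaw": 60}
    - {"offset": [0.6,0.75,0],"turn": [0,0,-0.7],"jaw": 60}
    - {"offset": [0.6,0.75,0],"turn": [0,0,-0.7],"jaw": 60}
  force: 25

```text
t: 0.52
eef_pos: [0.322, -0.4663, 0.2309]
eef_rot: [[1.0, 0.006, -0.0], [0.006, -1.0, 0.0], [-0.0, -0.0, -1.0]]
force: [1.6, -0.1, -1.0]
opening: 0.601
grip_force: 0.0
```

send_rows:
  motion:
    - {"offset": [0.6,0.75,0],"jaw": 60}
    - {"offset": [0.6,0.75,0],"jaw": 60}
    - {"offset": [0.6,0.75,0],"jaw": 60}
    - {"offset": [0.6,0.75,-0.1],"jaw": 60}
    - {"offset": [0.6,0.75,-0.1],"jaw": 60}

```text
validation failed for argument at $.mo...
```

```bash
python3 - <<'E'
from h import *
def pair(n,a,b,z):
    p,q=ray('scene',*a,z)[:2],ray('scene',*b,z)[:2]; d=p-q
    print(n,'c',((p+q)/2).round(4),'len',np.linalg.norm(d).round(4),'ang',np.degrees(np.arctan2(d[1],d[0])).round(1))
g=lambda x,y:(230+(x+.5)/8-.5,185+(y+.5)/8-.5)
C=lambda x,y:(316+(x-520+.5)/7-.5,178+(y+.5)/7-.5)
pair('catch',g(296,88),g(185,328),.113)
pair('cin',C(645,85),C(731,122),.033)
pair('coaster',C(567,118),C(750,118),.022)
s=state();print(s['t'],s['eef_pos'],np.degrees(np.arctan2(s['eef_rot'][1,0],s['eef_rot'][0,0])),s['eef_rot'][:,2],s['opening'],s['force'])
E
```

```text
catch c [0.5601 0.02  ] len 0.1164 ang -63.1
cin c [ 0.4888 -0.2491] len 0.0429 ang 13.4
coaster c [ 0.4983 -0.2415] len 0.0817 ang 44.7
0.5167 [ 0.32195733 -0.46627686  0.23094736] 0.35657342579959794 [-3.74706878e-04  4.47680811e-04 -9.99999830e-01] 0.6013412809723554 [ 1.60063671 -0.06696055 -0.96088581]
```

send_rows:
  motion:
    - {"offset": [0.8,0.5,0],"turn": [0,0,0],"jaw": 60}
    - {"offset": [0.7,0.7,0],"turn": [0,0,0],"jaw": 60}
    - {"offset": [0.7,0.7,0],"turn": [0,0,0],"jaw": 60}
    - {"offset": [0.7,0.7,0],"turn": [0,0,0],"jaw": 60}
    - {"offset": [0.7,0.7,-0.1],"turn": [0,0,0],"jaw": 60}

```text
t: 0.93
eef_pos: [0.4665, -0.3346, 0.2278]
eef_rot: [[1.0, 0.009, 0.001], [0.009, -1.0, -0.001], [0.001, 0.001, -1.0]]
force: [0.8, -1.7, 0.2]
opening: 0.598
grip_force: 0.0
```

send_rows:
  motion:
    - {"offset": [0.4,0.7,-0.5],"turn": [0,0,0],"jaw": 60}
    - {"offset": [0.34,0.7,-0.5],"turn": [0,0,0],"jaw": 60}
    - {"offset": [0,0.3,-0.8],"turn": [0,0,0],"jaw": 60}
    - {"offset": [0,0.2,-0.8],"turn": [0,0,0],"jaw": 60}
    - {"offset": [0,0,0],"turn": [0,0,0],"jaw": 60}

```text
t: 1.35
eef_pos: [0.4917, -0.256, 0.1172]
eef_rot: [[1.0, 0.013, -0.009], [0.013, -1.0, 0.005], [-0.009, -0.005, -1.0]]
force: [-1.3, 0.2, -1.7]
opening: 0.601
grip_force: 0.0
```

```bash
python3 - <<'E'
from h import *
a=get_image('top');b=get_image('scene')
s=state();print(s['t'],s['eef_pos'])
p=s['eef_pos'];R=s['eef_rot']
print(proj('top',p),proj('scene',p))
for n,im,(u,v) in(('t',a,(366,255)),('s',b,(340,185))):
    cv2.imwrite(f'pics/{n}3f.png',im)
c=[cv2.resize(im[v-40:v+40,u-40:u+40],(400,400),interpolation=cv2.INTER_CUBIC) for im,u,v in((a,366,255),(b,340,185))]
cv2.imwrite('pics/c3.png',np.hstack(c))
E
```

```text
1.45 [ 0.49413868 -0.260089    0.12307082]
[[372.10262895 261.73854312]] [[342.94566989 169.08021124]]
```

View pics/c3.png

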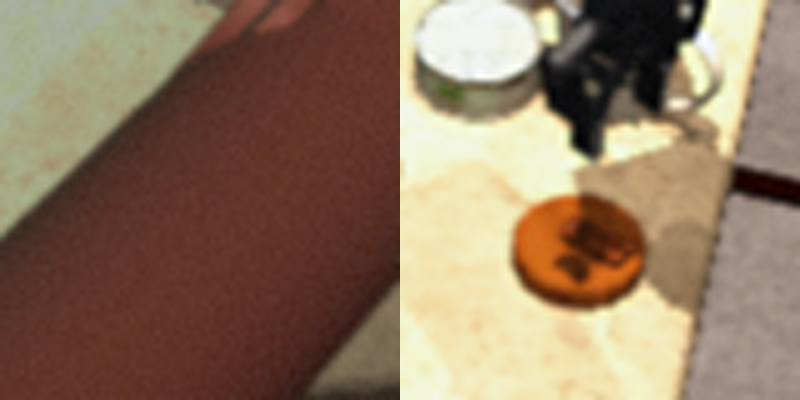

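```bash
python3 - <<'E'
from h import *
im=cv2.imread('pics/top0.png').astype(int)
V,U=np.mgrid[235:295,335:400]; r=im[235:295,335:400,2]
m=(np.hypot(U-364.6,V-263)<14.5)
print(np.percentile(r[m],[5,25,50,75,95]))
for th in (70,85,100,115):
    k=m&(r<th); P=np.array([ray('top',u,v,.031)[:2] for u,v in zip(U[k],V[k])])
    if len(P)<10: continue
    c=P.mean(0); w,e=np.linalg.eigh(np.cov((P-c).T)); print(th,len(P),c.round(4),np.degrees(np.arctan2(e[1,1],e[0,1])).round(1),np.sqrt(12*w).round(4))
E
```

```text
[ 90. 126. 144. 148. 153.]
85 25 [ 0.4928 -0.2552] -166.4 [0.0104 0.0444]
100 62 [ 0.4944 -0.2543] -163.0 [0.0174 0.0474]
115 136 [ 0.495  -0.2543] -170.8 [0.0218 0.0455]
```

send_rows:
  motion:
    - {"offset": [0.05,0.14,-0.4],"turn": [0,0,0.7],"jaw": 60}
    - {"offset": [0,0,-0.5],"turn": [0,0,0.7],"jaw": 60}
    - {"offset": [0,0,-0.5],"turn": [0,0,0.6],"jaw": 60}
    - {"offset": [0,0,-0.4],"turn": [0,0,0],"jaw": 60}
    - {"offset": [0,0,0],"turn": [0,0,0],"jaw": 60}

```text
t: 1.87
eef_pos: [0.496, -0.2558, 0.0507]
eef_rot: [[0.983, 0.181, -0.002], [0.181, -0.983, 0.0], [-0.001, -0.001, -1.0]]
force: [-0.4, -0.0, 0.2]
opening: 0.602
grip_force: 0.0
```

send_rows:
  motion:
    - {"offset": [0,0,0],"turn": [0,0,0],"jaw": 60}

```text
t: 1.95
eef_pos: [0.4973, -0.256, 0.0529]
eef_rot: [[0.984, 0.181, 0.001], [0.181, -0.984, -0.001], [0.001, 0.001, -1.0]]
force: [-0.3, -0.6, 0.0]
opening: 0.599
grip_force: 0.0
```

send_rows:
  motion:
    - {"offset": [-0.02,0.03,-0.35],"turn": [0,0,0],"jaw": 60}
    - {"offset": [0,0,-0.32],"turn": [0,0,0],"jaw": 60}
    - {"offset": [0,0,0],"turn": [0,0,0],"jaw": 60}
    - {"offset": [0,0,0],"turn": [0,0,0],"jaw": 20}
    - {"offset": [0,0,0],"turn": [0,0,0],"jaw": 15}
  force: 25

```text
t: 2.37
eef_pos: [0.4966, -0.2536, 0.0255]
eef_rot: [[0.983, 0.183, 0.001], [0.183, -0.983, -0.0], [0.001, 0.001, -1.0]]
force: [0.7, -0.4, 0.5]
opening: 0.329
grip_force: 0.0
```

send_rows:
  motion:
    - {"offset": [0,0,0],"turn": [0,0,0],"jaw": 10}
    - {"offset": [0,0,0],"turn": [0,0,0],"jaw": 10}
    - {"offset": [0,0,0],"turn": [0,0,0],"jaw": 10}

```text
t: 2.62
eef_pos: [0.4967, -0.2536, 0.0256]
eef_rot: [[0.983, 0.183, 0.001], [0.183, -0.983, -0.001], [0.001, 0.001, -1.0]]
force: [-1.1, 0.5, 5.6]
opening: 0.231
grip_force: 24.3
```

send_rows:
  motion:
    - {"offset": [0,0,0.5],"turn": [0,0,0],"jaw": 10}
    - {"offset": [0,0,1],"turn": [0,0,0],"jaw": 10}
    - {"offset": [0,0,1],"turn": [0,0,0],"jaw": 10}
    - {"offset": [0,0,1],"turn": [0,0,0],"jaw": 10}
    - {"offset": [0,0,1],"turn": [0,0,0],"jaw": 10}

```text
t: 3.03
eef_pos: [0.4957, -0.253, 0.2067]
eef_rot: [[0.983, 0.183, 0.0], [0.183, -0.983, 0.0], [0.0, 0.0, -1.0]]
force: [1.1, -0.3, 0.0]
opening: 0.227
grip_force: 24.3
```

send_rows:
  motion:
    - {"offset": [0.2,0.8,0.1],"turn": [0,0,0],"jaw": 10}
    - {"offset": [0.2,0.9,0],"turn": [0,0,0],"jaw": 10}
    - {"offset": [0.3,0.9,0],"turn": [0,0,0],"jaw": 10}
    - {"offset": [0.3,0.9,0],"turn": [0,0,0],"jaw": 10}
    - {"offset": [0.3,0.9,0],"turn": [0,0,0],"jaw": 10}

```text
t: 3.45
eef_pos: [0.5483, -0.0756, 0.2091]
eef_rot: [[0.983, 0.182, 0.001], [0.182, -0.983, -0.0], [0.001, 0.0, -1.0]]
force: [0.9, -0.4, -0.6]
opening: 0.229
grip_force: 24.3
```

send_rows:
  motion:
    - {"offset": [0.3,0.9,0],"turn": [0,0,0],"jaw": 10}
    - {"offset": [0.2,0.7,0],"turn": [0,0,0],"jaw": 10}
    - {"offset": [0,0.4,0],"turn": [0,0,0],"jaw": 10}
    - {"offset": [0,0,0],"turn": [0,0,0],"jaw": 10}
    - {"offset": [0,0,0],"turn": [0,0,0],"jaw": 10}

```text
t: 3.87
eef_pos: [0.568, 0.0037, 0.2086]
eef_rot: [[0.983, 0.185, -0.0], [0.185, -0.983, 0.0], [-0.0, -0.0, -1.0]]
force: [-0.3, -1.3, -0.6]
opening: 0.23
grip_force: 24.3
```

send_rows:
  motion:
    - {"offset": [0.05,0.22,0],"turn": [0,0,0],"jaw": 10}
    - {"offset": [0,0,-0.7],"turn": [0,0,0],"jaw": 10}
    - {"offset": [0,0,-0.7],"turn": [0,0,0],"jaw": 10}
    - {"offset": [0,0,-0.7],"turn": [0,0,0],"jaw": 10}
    - {"offset": [0,0,0],"turn": [0,0,0],"jaw": 10}

```text
t: 4.28
eef_pos: [0.5668, 0.0101, 0.1194]
eef_rot: [[0.983, 0.181, -0.008], [0.181, -0.984, -0.0], [-0.008, -0.001, -1.0]]
force: [-1.4, 0.2, -1.1]
opening: 0.233
grip_force: 24.3
```

```bash
python3 - <<'E'
from h import *
im=get_image('scene')
s=state();print(s['t'],s['eef_pos'],s['force'],s['grip_force'],s['opening'])
crop('scene',220,140,100,110,5,'pics/c4.png',im)
E
```

```text
4.3333 [0.56815216 0.01043961 0.12226655] [0.25459452 0.77252515 1.08459215] 24.34461146593094 0.22995909380057686
```

View pics/c4.png

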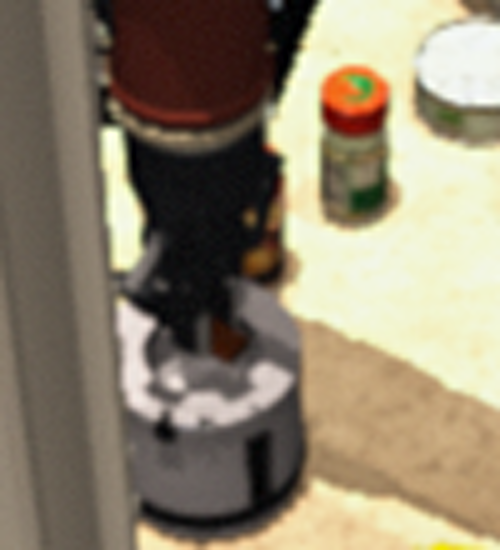

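The picture shows the cinnamon's brown end at about (266,208), held just above the middle of the mouth; lowering it.

send_rows:
  motion:
    - {"offset": [0.04,0.05,-0.4],"turn": [0,0,0],"jaw": 10}
    - {"offset": [0,0,-0.4],"turn": [0,0,0],"jaw": 10}
    - {"offset": [0,0,-0.35],"turn": [0,0,0],"jaw": 10}
    - {"offset": [0,0,-0.18],"turn": [0,0,0],"jaw": 10}
    - {"offset": [0,0,0],"turn": [0,0,0],"jaw": 10}

```text
t: 4.75
eef_pos: [0.5716, 0.013, 0.0714]
eef_rot: [[0.983, 0.182, -0.001], [0.182, -0.983, -0.0], [-0.001, 0.0, -1.0]]
force: [-0.2, 0.7, -0.8]
opening: 0.233
grip_force: 24.3
```

send_rows:
  motion:
    - {"offset": [0,0,0],"turn": [0,0,0],"jaw": 26}
    - {"offset": [0,0,0],"turn": [0,0,0],"jaw": 32}
    - {"offset": [0,0,0],"turn": [0,0,0],"jaw": 32}

```text
t: 5.0
eef_pos: [0.5725, 0.0136, 0.0727]
eef_rot: [[0.983, 0.183, 0.002], [0.183, -0.983, -0.0], [0.002, 0.0, -1.0]]
force: [0.5, 0.5, 0.4]
opening: 0.318
grip_force: 0.0
```

send_rows:
  motion:
    - {"offset": [0,0,0.5],"turn": [0,0,0],"jaw": 32}
    - {"offset": [0,0,0.9],"turn": [0,0,0],"jaw": 32}
    - {"offset": [0,0,0.9],"turn": [0,0,0],"jaw": 32}
    - {"offset": [0,0,0.9],"turn": [0,0,0],"jaw": 32}
    - {"offset": [-0.1,0.4,0.3],"turn": [0,0,0],"jaw": 50}

```text
t: 5.42
eef_pos: [0.5704, 0.0267, 0.2178]
eef_rot: [[0.984, 0.178, 0.008], [0.179, -0.984, -0.001], [0.008, 0.003, -1.0]]
force: [0.5, -0.0, 0.4]
opening: 0.441
grip_force: 0.0
```

send_rows:
  motion:
    - {"offset": [-0.2,0.8,0],"turn": [0,0,0.9],"jaw": 60}
    - {"offset": [-0.2,0.8,0],"turn": [0,0,0.9],"jaw": 60}
    - {"offset": [-0.2,0.8,0],"turn": [0,0,0.9],"jaw": 60}
    - {"offset": [-0.2,0.8,0],"turn": [0,0,0.9],"jaw": 60}
    - {"offset": [-0.2,0.8,0],"turn": [0,0,0.9],"jaw": 60}

```text
t: 5.83
eef_pos: [0.5273, 0.1911, 0.2125]
eef_rot: [[0.836, 0.548, 0.002], [0.548, -0.836, 0.0], [0.001, 0.001, -1.0]]
force: [-0.5, 0.4, 0.4]
opening: 0.6
grip_force: 0.0
```

send_rows:
  motion:
    - {"offset": [-0.05,0.8,0],"turn": [0,0,0.9],"jaw": 60}
    - {"offset": [0,0.4,0],"turn": [0,0,0.9],"jaw": 60}
    - {"offset": [0,0,0],"turn": [0,0,0.9],"jaw": 60}
    - {"offset": [0,0,0],"turn": [0,0,0.9],"jaw": 60}
    - {"offset": [0,0,0],"turn": [0,0,0],"jaw": 60}

```text
t: 6.25
eef_pos: [0.5257, 0.2381, 0.212]
eef_rot: [[0.625, 0.78, 0.001], [0.78, -0.625, 0.0], [0.001, 0.0, -1.0]]
force: [1.4, -0.1, -1.0]
opening: 0.598
grip_force: 0.0
```

```bash
python3 - <<'E'
from h import *
im=get_image('top')
s=state();print(s['t'],s['eef_pos'],np.degrees(np.arctan2(s['eef_rot'][1,0],s['eef_rot'][0,0])),s['qpos'])
crop('top',230,140,110,110,5,'pics/c5.png',im); cv2.imwrite('pics/t5.png',im)
E
```

```text
6.3 [0.52578626 0.2376577  0.21195318] 50.969354912459785 [ 0.06595333  0.26252564 -0.66952266  1.64688218  0.16865984  1.29012287
 -1.31490158]
```

View pics/c5.png

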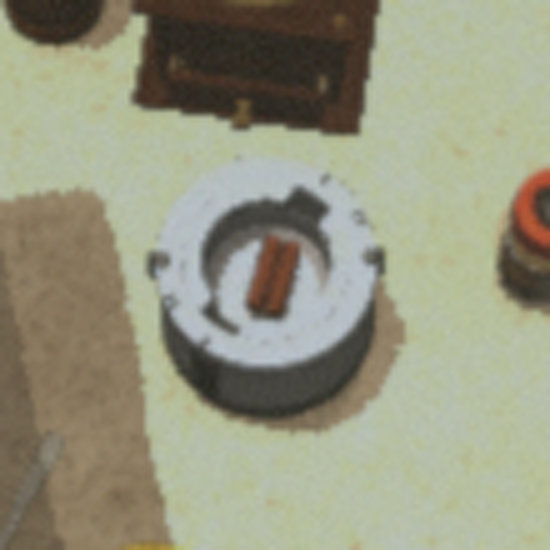

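Cinnamon lies flat in the bowl (about (284,195)). Down to the lid.

send_rows:
  motion:
    - {"offset": [0.02,0.07,-0.9],"turn": [0,0,0.2],"jaw": 60}
    - {"offset": [0,0,-0.9],"turn": [0,0,0],"jaw": 60}
    - {"offset": [0,0,-0.9],"turn": [0,0,0],"jaw": 60}
    - {"offset": [0,0,-0.6],"turn": [0,0,0],"jaw": 60}
    - {"offset": [0,0,0],"turn": [0,0,0],"jaw": 60}

```text
t: 6.72
eef_pos: [0.5237, 0.2382, 0.0746]
eef_rot: [[0.618, 0.786, -0.007], [0.786, -0.618, -0.003], [-0.007, -0.004, -1.0]]
force: [-0.8, -1.0, 0.3]
opening: 0.601
grip_force: 0.0
```

send_rows:
  motion:
    - {"offset": [0,0,0],"turn": [0,0,0],"jaw": 60}
    - {"offset": [0,0,0],"turn": [0,0,0],"jaw": 60}

```text
t: 6.88
eef_pos: [0.5275, 0.2409, 0.0814]
eef_rot: [[0.616, 0.787, 0.002], [0.787, -0.616, 0.001], [0.002, 0.001, -1.0]]
force: [0.8, -0.8, 0.5]
opening: 0.599
grip_force: 0.0
```

```bash
python3 - <<'E'
from h import *
im=get_image('top')
s=state();print(s['t'],s['eef_pos'],np.degrees(np.arctan2(s['eef_rot'][1,0],s['eef_rot'][0,0])),s['force'])
a=im[145:225,160:250]; b=get_image('scene')[230:310,170:260]
cv2.imwrite('pics/c6.png',cv2.resize(np.hstack([a,b]),None,fx=4.4,fy=4.4,interpolation=cv2.INTER_CUBIC))
E
```

```text
6.9333 [0.52779859 0.24107614 0.0817354 ] 51.96818223220633 [-0.79353022  0.59862513  0.24680056]
```

View pics/c6.png

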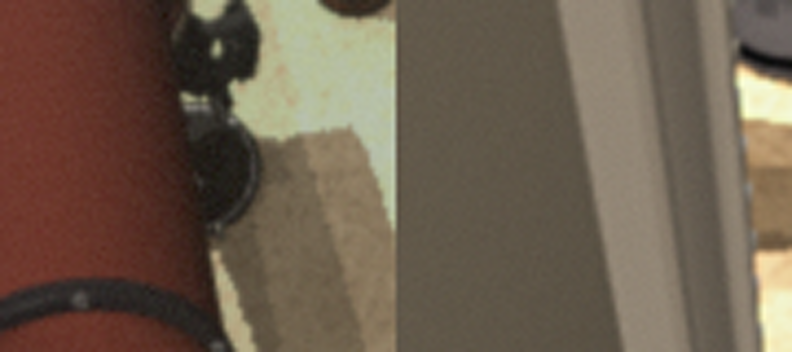

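Only part of the lid shows beside the arm in the picture ((207,185) in the full frame); it is unmoved. Going down slowly.

send_rows:
  motion:
    - {"offset": [-0.03,-0.02,-0.5],"turn": [0,0,0],"jaw": 60}
    - {"offset": [0,0,-0.4],"turn": [0,0,0],"jaw": 60}
    - {"offset": [0,0,-0.25],"turn": [0,0,0],"jaw": 60}
    - {"offset": [0,0,-0.15],"turn": [0,0,0],"jaw": 60}
    - {"offset": [0,0,0],"turn": [0,0,0],"jaw": 60}

```text
t: 7.4
eef_pos: [0.5251, 0.2394, 0.027]
eef_rot: [[0.615, 0.788, -0.001], [0.788, -0.615, -0.0], [-0.001, -0.0, -1.0]]
force: [-1.0, 0.2, 1.0]
opening: 0.601
grip_force: 0.0
```

send_rows:
  motion:
    - {"offset": [0,0,0],"turn": [0,0,0],"jaw": 60}
    - {"offset": [0,0,0],"turn": [0,0,0],"jaw": 60}

```text
t: 7.57
eef_pos: [0.5259, 0.24, 0.0284]
eef_rot: [[0.615, 0.788, 0.001], [0.788, -0.615, 0.001], [0.001, 0.001, -1.0]]
force: [-0.6, -0.2, 0.6]
opening: 0.602
grip_force: 0.0
```

send_rows:
  motion:
    - {"offset": [0.01,0.01,-0.05],"turn": [0,0,0],"jaw": 40}
    - {"offset": [0,0,0],"turn": [0,0,0],"jaw": 20}
    - {"offset": [0,0,0],"turn": [0,0,0],"jaw": 5}
    - {"offset": [0,0,0],"turn": [0,0,0],"jaw": 5}
    - {"offset": [0,0,0],"turn": [0,0,0],"jaw": 5}
  force: 70

```text
t: 7.98
eef_pos: [0.526, 0.2402, 0.0258]
eef_rot: [[0.615, 0.788, 0.001], [0.788, -0.615, 0.0], [0.001, 0.0, -1.0]]
force: [-0.9, -0.1, 4.1]
opening: 0.17
grip_force: 69.1
```

send_rows:
  motion:
    - {"offset": [0,0,0],"turn": [0,0,0],"jaw": 5}
    - {"offset": [0,0,0],"turn": [0,0,0],"jaw": 5}

```text
t: 8.15
eef_pos: [0.5259, 0.2402, 0.0258]
eef_rot: [[0.615, 0.788, 0.001], [0.788, -0.615, 0.0], [0.001, 0.0, -1.0]]
force: [-0.7, -0.2, 5.7]
opening: 0.172
grip_force: 69.1
```

send_rows:
  motion:
    - {"offset": [0,0,0.4],"turn": [0,0,0],"jaw": 5}
    - {"offset": [0,0,0.9],"turn": [0,0,0],"jaw": 5}
    - {"offset": [0,0,0.9],"turn": [0,0,0],"jaw": 5}
    - {"offset": [0,0,0.9],"turn": [0,0,0],"jaw": 5}
    - {"offset": [0,0,0.9],"turn": [0,0,0],"jaw": 5}

```text
t: 8.57
eef_pos: [0.525, 0.2397, 0.1865]
eef_rot: [[0.615, 0.789, -0.001], [0.789, -0.615, -0.0], [-0.001, -0.001, -1.0]]
force: [0.7, -0.1, -1.8]
opening: 0.174
grip_force: 68.3
```

send_rows:
  motion:
    - {"offset": [0.1,-0.4,0.3],"turn": [0,0,-0.8],"jaw": 5}
    - {"offset": [0.1,-0.6,0.1],"turn": [0,0,-0.9],"jaw": 5}
    - {"offset": [0.1,-0.7,0],"turn": [0,0,-0.9],"jaw": 5}
    - {"offset": [0.1,-0.7,0],"turn": [0,0,-0.9],"jaw": 5}
    - {"offset": [0.1,-0.7,0],"turn": [0,0,-0.9],"jaw": 5}

```text
t: 8.98
eef_pos: [0.5453, 0.1145, 0.201]
eef_rot: [[0.868, 0.497, -0.001], [0.497, -0.868, -0.0], [-0.001, -0.0, -1.0]]
force: [0.8, -0.4, -1.3]
opening: 0.172
grip_force: 68.4
```

send_rows:
  motion:
    - {"offset": [0.1,-0.7,0],"turn": [0,0,-0.9],"jaw": 5}
    - {"offset": [0.1,-0.6,0],"turn": [0,0,-0.9],"jaw": 5}
    - {"offset": [0.1,-0.5,0],"turn": [0,0,-0.9],"jaw": 5}
    - {"offset": [0.1,-0.4,0],"turn": [0,0,-0.9],"jaw": 5}
    - {"offset": [0.1,-0.2,0],"turn": [0,0,-0.9],"jaw": 5}

```text
t: 9.4
eef_pos: [0.5654, 0.0167, 0.2006]
eef_rot: [[0.992, 0.124, -0.001], [0.124, -0.992, -0.001], [-0.001, 0.001, -1.0]]
force: [0.1, -0.4, -2.4]
opening: 0.173
grip_force: 68.4
```

send_rows:
  motion:
    - {"offset": [0,0,0],"turn": [0,0,-0.9],"jaw": 5}
    - {"offset": [0,0,0],"turn": [0,0,-0.9],"jaw": 5}
    - {"offset": [0,0,0],"turn": [0,0,-0.9],"jaw": 5}
    - {"offset": [0,0,0],"turn": [0,0,-0.9],"jaw": 5}
    - {"offset": [0,0,0],"turn": [0,0,0],"jaw": 5}

```text
t: 9.82
eef_pos: [0.5652, 0.0199, 0.2007]
eef_rot: [[0.983, -0.185, -0.001], [-0.185, -0.983, -0.0], [-0.001, 0.0, -1.0]]
force: [-0.5, -0.2, -1.6]
opening: 0.168
grip_force: 68.4
```

```bash
python3 - <<'E'
from h import *
s=state();print(s['t'],s['eef_pos'],np.degrees(np.arctan2(s['eef_rot'][1,0],s['eef_rot'][0,0])),s['force'],s['opening'],s['qpos'])
a=get_image('top');b=get_image('scene')
cv2.imwrite('pics/t7.png',a);cv2.imwrite('pics/s7.png',b)
cv2.imwrite('pics/c7.png',cv2.resize(np.hstack([a[130:240,235:335],b[140:250,220:310]]),None,fx=4.2,fy=4.2,interpolation=cv2.INTER_CUBIC))
E
```

```text
9.8167 [0.56521574 0.01987652 0.20071623] -10.676474871297655 [-0.48923603 -0.18642038 -1.55520042] 0.1684659388775382 [ 0.25665537  0.21203978 -0.42391724  1.69696379  0.09109584  1.25322185
 -1.94458276]
```

View pics/c7.png

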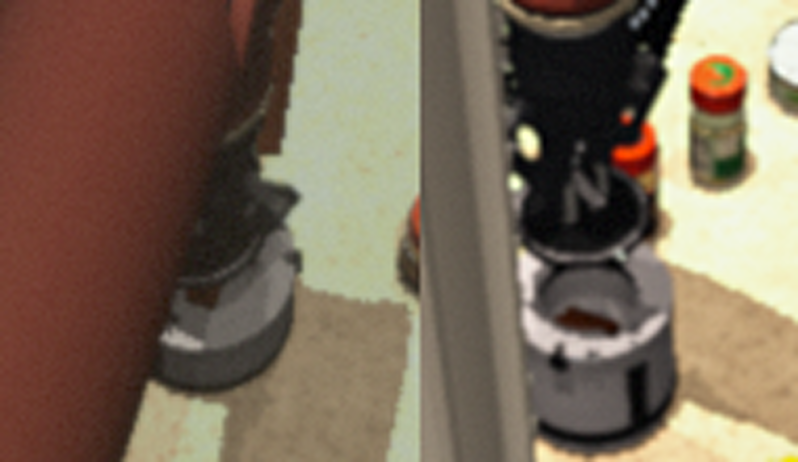

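```bash
python3 - <<'E'
from h import *
t=np.linspace(0,2*np.pi,361)
def ext(c,r,z):
    p=proj('scene',np.c_[c[0]+r*np.cos(t),c[1]+r*np.sin(t),0*t+z]); return p.min(0),p.max(0)
print('collar',ext((.570,.0127),.057,.111))
p=state()['eef_pos'];R=state()['eef_rot']
zl=p[2]-.0258
print('disc top',ext(p,.046,zl+.022)); print('disc bot',ext(p,.046,zl+.017))
for s in(1,-1): print('tongue',proj('scene',p+s*.051*R[:,0]+[0,0,zl+.0215-p[2]]))
print('catches',proj('scene',[.570+.055*np.cos(np.radians(-64.3)),.0127+.055*np.sin(np.radians(-64.3)),.113]),proj('scene',[.570-.055*np.cos(np.radians(-64.3)),.0127-.055*np.sin(np.radians(-64.3)),.113]))
for n,u,v in (('r',648,0),):pass
cv2.imwrite('pics/c8.png',cv2.resize(cv2.imread('pics/s7.png')[170:240,235:295],(600,600*70//60)[::1],interpolation=cv2.INTER_CUBIC)[:600])
E
```

```text
collar (array([239.13997162, 192.52613046]), array([279.47332119, 223.03020392]))
disc top (array([240.23130734, 176.52341847]), array([274.42446831, 201.57241439]))
disc bot (array([240.35269634, 177.79290142]), array([274.45390903, 202.82995974]))
tongue [[247.20158495 177.79597656]]
tongue [[267.88022556 200.47344732]]
catches [[266.02666085 193.31888293]] [[252.20316734 221.17180266]]
```

View pics/c8.png

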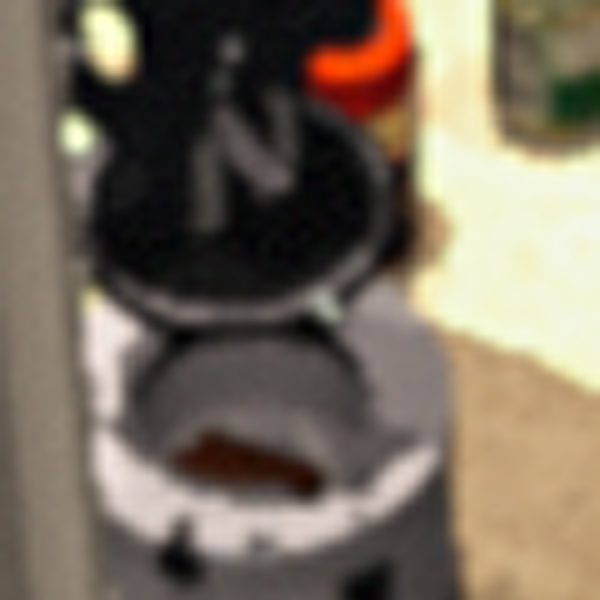

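```bash
python3 - <<'E'
from h import *
for n,f,box,zt in(('top','t5',(180,215,270,300),.0705),('scene','s7',(205,225,245,275),.069)):
    im=cv2.imread(f'pics/{f}.png').astype(int); v0,v1,u0,u1=box
    V,U=np.mgrid[v0:v1,u0:u1]; s=im[v0:v1,u0:u1]; k=(s[...,2]-s[...,0]>35)
    P=np.array([ray(n,u,v,zt)[:2] for u,v in zip(U[k],V[k])]); c=P.mean(0); w,e=np.linalg.eigh(np.cov((P-c).T))
    print(n,k.sum(),U[k].mean(),V[k].mean(),c,np.degrees(np.arctan2(e[1,1],e[0,1])),np.sqrt(12*w))
E
```

```text
top 95 284.30526315789473 194.21052631578948 [0.57750412 0.01235172] -170.35324156279998 [0.01838829 0.03936441]
scene 23 258.04347826086956 215.82608695652175 [0.57673236 0.01352574] -149.86211551017394 [0.00981073 0.03095638]
```

Views are used up, so I'll use force feedback for centring: the lid tongue at scene (267,200) and the collar agree with centre ≈ (0.567, 0.0148).

send_rows:
  motion:
    - {"offset": [0.05,-0.13,-0.4],"turn": [0,0,0.06],"jaw": 5}
    - {"offset": [0,0,-0.4],"turn": [0,0,0],"jaw": 5}
    - {"offset": [0,0,-0.3],"turn": [0,0,0],"jaw": 5}
    - {"offset": [0,0,-0.2],"turn": [0,0,0],"jaw": 5}
    - {"offset": [0,0,0],"turn": [0,0,0],"jaw": 5}

```text
t: 10.33
eef_pos: [0.5664, 0.0148, 0.1473]
eef_rot: [[0.985, -0.175, -0.003], [-0.175, -0.985, 0.0], [-0.003, 0.0, -1.0]]
force: [-0.1, -0.2, -1.4]
opening: 0.178
grip_force: 68.4
```

send_rows:
  motion:
    - {"offset": [0,0,0],"turn": [0,0,0],"jaw": 5}
    - {"offset": [0,0,0],"turn": [0,0,0],"jaw": 5}

```text
t: 10.5
eef_pos: [0.5681, 0.015, 0.1501]
eef_rot: [[0.984, -0.176, 0.001], [-0.176, -0.984, 0.0], [0.001, -0.0, -1.0]]
force: [-0.7, -0.2, -0.7]
opening: 0.168
grip_force: 68.4
```

send_rows:
  motion:
    - {"offset": [-0.02,0,-0.15],"turn": [0,0,0],"jaw": 5}
    - {"offset": [0,0,-0.15],"turn": [0,0,0],"jaw": 5}
    - {"offset": [0,0,-0.1],"turn": [0,0,0],"jaw": 5}
    - {"offset": [0,0,0],"turn": [0,0,0],"jaw": 5}
    - {"offset": [0,0,0],"turn": [0,0,0],"jaw": 5}

```text
t: 10.92
eef_pos: [0.5666, 0.0148, 0.1329]
eef_rot: [[0.984, -0.176, -0.001], [-0.176, -0.984, 0.0], [-0.001, 0.0, -1.0]]
force: [0.5, 0.4, -2.1]
opening: 0.172
grip_force: 68.4
```

send_rows:
  motion:
    - {"offset": [0.05,0,0],"turn": [0,0,0],"jaw": 5}
    - {"offset": [0.05,0,0],"turn": [0,0,0],"jaw": 5}
    - {"offset": [0,0,0],"turn": [0,0,0],"jaw": 5}

```text
t: 11.17
eef_pos: [0.5714, 0.0148, 0.1336]
eef_rot: [[0.984, -0.177, 0.001], [-0.177, -0.984, 0.0], [0.001, -0.0, -1.0]]
force: [0.1, -0.1, -2.6]
opening: 0.172
grip_force: 68.4
```

send_rows:
  motion:
    - {"offset": [0.05,0,0],"turn": [0,0,0],"jaw": 5}
    - {"offset": [0,0,0],"turn": [0,0,0],"jaw": 5}

```text
t: 11.33
eef_pos: [0.5728, 0.0148, 0.1333]
eef_rot: [[0.984, -0.176, -0.0], [-0.176, -0.984, 0.0], [-0.0, -0.0, -1.0]]
force: [-1.2, 0.1, -0.6]
opening: 0.174
grip_force: 68.6
```

send_rows:
  motion:
    - {"offset": [-0.1,0,0],"turn": [0,0,0],"jaw": 5}
    - {"offset": [-0.1,0,0],"turn": [0,0,0],"jaw": 5}
    - {"offset": [0,0,0],"turn": [0,0,0],"jaw": 5}

```text
t: 11.58
eef_pos: [0.564, 0.0148, 0.1333]
eef_rot: [[0.984, -0.176, -0.0], [-0.176, -0.984, -0.0], [-0.0, 0.0, -1.0]]
force: [0.4, 0.0, -1.2]
opening: 0.17
grip_force: 68.6
```

send_rows:
  motion:
    - {"offset": [-0.05,0,0],"turn": [0,0,0],"jaw": 5}
    - {"offset": [0,0,0],"turn": [0,0,0],"jaw": 5}

```text
t: 11.75
eef_pos: [0.5629, 0.0147, 0.1336]
eef_rot: [[0.984, -0.177, 0.001], [-0.177, -0.984, -0.0], [0.001, -0.0, -1.0]]
force: [0.2, 0.3, -0.9]
opening: 0.17
grip_force: 68.6
```

send_rows:
  motion:
    - {"offset": [-0.05,0,0],"turn": [0,0,0],"jaw": 5}
    - {"offset": [0,0,0],"turn": [0,0,0],"jaw": 5}

```text
t: 11.92
eef_pos: [0.5618, 0.0148, 0.1341]
eef_rot: [[0.984, -0.177, 0.003], [-0.177, -0.984, 0.0], [0.003, -0.001, -1.0]]
force: [2.7, 0.7, 1.5]
opening: 0.165
grip_force: 68.7
```

send_rows:
  motion:
    - {"offset": [-0.05,0,0],"turn": [0,0,0],"jaw": 5}
    - {"offset": [0,0,0],"turn": [0,0,0],"jaw": 5}

```text
t: 12.08
eef_pos: [0.5608, 0.0149, 0.1347]
eef_rot: [[0.984, -0.177, 0.005], [-0.177, -0.984, 0.0], [0.005, -0.001, -1.0]]
force: [6.8, 0.1, 2.2]
opening: 0.175
grip_force: 69.0
```

send_rows:
  motion:
    - {"offset": [0.15,0,0],"turn": [0,0,0],"jaw": 5}
    - {"offset": [0.15,0,0],"turn": [0,0,0],"jaw": 5}
    - {"offset": [0.05,0,0],"turn": [0,0,0],"jaw": 5}
    - {"offset": [0,0,0],"turn": [0,0,0],"jaw": 5}

```text
t: 12.42
eef_pos: [0.5724, 0.0146, 0.1327]
eef_rot: [[0.984, -0.177, -0.002], [-0.177, -0.984, -0.0], [-0.002, 0.0, -1.0]]
force: [-0.7, -0.2, 1.0]
opening: 0.174
grip_force: 68.8
```

send_rows:
  motion:
    - {"offset": [0.03,0,0],"turn": [0,0,0],"jaw": 5}
    - {"offset": [0,0,0],"turn": [0,0,0],"jaw": 5}

```text
t: 12.58
eef_pos: [0.5727, 0.0147, 0.1327]
eef_rot: [[0.984, -0.176, -0.003], [-0.176, -0.984, -0.0], [-0.003, 0.001, -1.0]]
force: [-6.4, -0.2, 1.1]
opening: 0.171
grip_force: 69.1
```

send_rows:
  motion:
    - {"offset": [0.03,0,0],"turn": [0,0,0],"jaw": 5}
    - {"offset": [0,0,0],"turn": [0,0,0],"jaw": 5}

```text
t: 12.75
eef_pos: [0.5729, 0.0146, 0.1326]
eef_rot: [[0.984, -0.176, -0.005], [-0.176, -0.984, -0.001], [-0.005, 0.002, -1.0]]
force: [-9.8, -1.1, 5.4]
opening: 0.173
grip_force: 69.5
```

send_rows:
  motion:
    - {"offset": [-0.1,0,0],"turn": [0,0,0],"jaw": 5}
    - {"offset": [-0.1,0,0],"turn": [0,0,0],"jaw": 5}
    - {"offset": [0,0.05,0],"turn": [0,0,0],"jaw": 5}
    - {"offset": [0,0.05,0],"turn": [0,0,0],"jaw": 5}
    - {"offset": [0,0,0],"turn": [0,0,0],"jaw": 5}

```text
t: 13.17
eef_pos: [0.5674, 0.0187, 0.1334]
eef_rot: [[0.984, -0.176, 0.0], [-0.176, -0.984, -0.001], [0.0, 0.0, -1.0]]
force: [-1.3, -1.7, -0.1]
opening: 0.17
grip_force: 68.7
```

send_rows:
  motion:
    - {"offset": [0,0.03,0],"turn": [0,0,0],"jaw": 5}
    - {"offset": [0,0,0],"turn": [0,0,0],"jaw": 5}

```text
t: 13.33
eef_pos: [0.5674, 0.0189, 0.1334]
eef_rot: [[0.984, -0.177, 0.0], [-0.177, -0.984, -0.001], [0.0, 0.001, -1.0]]
force: [-0.9, -3.0, 1.0]
opening: 0.173
grip_force: 68.8
```

send_rows:
  motion:
    - {"offset": [0,0.03,0],"turn": [0,0,0],"jaw": 5}
    - {"offset": [0,0,0],"turn": [0,0,0],"jaw": 5}

```text
t: 13.5
eef_pos: [0.5674, 0.0191, 0.1334]
eef_rot: [[0.984, -0.178, -0.0], [-0.178, -0.984, -0.002], [0.0, 0.002, -1.0]]
force: [-2.2, -6.8, 1.4]
opening: 0.175
grip_force: 68.9
```

Contact at +y ≈ 0.0188. Now −y.

send_rows:
  motion:
    - {"offset": [0,-0.15,0],"turn": [0,0,0],"jaw": 5}
    - {"offset": [0,-0.1,0],"turn": [0,0,0],"jaw": 5}
    - {"offset": [0,-0.05,0],"turn": [0,0,0],"jaw": 5}
    - {"offset": [0,0,0],"turn": [0,0,0],"jaw": 5}

```text
t: 13.83
eef_pos: [0.5674, 0.0094, 0.1334]
eef_rot: [[0.984, -0.177, 0.0], [-0.177, -0.984, 0.001], [0.0, -0.001, -1.0]]
force: [-0.3, 0.9, -1.1]
opening: 0.171
grip_force: 68.8
```

send_rows:
  motion:
    - {"offset": [0,-0.04,0],"turn": [0,0,0],"jaw": 5}
    - {"offset": [0,0,0],"turn": [0,0,0],"jaw": 5}

```text
t: 14.0
eef_pos: [0.5674, 0.0089, 0.1335]
eef_rot: [[0.984, -0.175, 0.0], [-0.175, -0.984, 0.002], [0.0, -0.002, -1.0]]
force: [-0.2, 4.6, 0.6]
opening: 0.173
grip_force: 69.0
```

send_rows:
  motion:
    - {"offset": [0,-0.04,0],"turn": [0,0,0],"jaw": 5}
    - {"offset": [0,0,0],"turn": [0,0,0],"jaw": 5}

```text
t: 14.17
eef_pos: [0.5674, 0.0085, 0.1337]
eef_rot: [[0.985, -0.175, 0.001], [-0.175, -0.985, 0.003], [0.0, -0.003, -1.0]]
force: [0.0, 7.6, 0.8]
opening: 0.173
grip_force: 69.2
```

send_rows:
  motion:
    - {"offset": [0,-0.04,0],"turn": [0,0,0],"jaw": 5}
    - {"offset": [0,0,0],"turn": [0,0,0],"jaw": 5}

```text
t: 14.33
eef_pos: [0.5675, 0.0082, 0.1338]
eef_rot: [[0.985, -0.174, 0.001], [-0.174, -0.985, 0.004], [0.0, -0.004, -1.0]]
force: [-1.1, 10.3, 2.1]
opening: 0.171
grip_force: 69.4
```

send_rows:
  motion:
    - {"offset": [0,0.14,0],"turn": [0,0,0],"jaw": 5}
    - {"offset": [0,0.09,0],"turn": [0,0,0],"jaw": 5}
    - {"offset": [0,0,-0.07],"turn": [0,0,0],"jaw": 5}
    - {"offset": [0,0,-0.07],"turn": [0,0,0],"jaw": 5}
    - {"offset": [0,0,0],"turn": [0,0,0],"jaw": 5}

```text
t: 14.75
eef_pos: [0.5667, 0.0129, 0.1267]
eef_rot: [[0.984, -0.177, -0.001], [-0.177, -0.984, -0.001], [-0.001, 0.001, -1.0]]
force: [-0.2, -0.6, -2.1]
opening: 0.173
grip_force: 69.0
```

send_rows:
  motion:
    - {"offset": [0.01,0.02,-0.07],"turn": [0,0,0],"jaw": 5}
    - {"offset": [0,0,-0.06],"turn": [0,0,0],"jaw": 5}
    - {"offset": [0,0,-0.03],"turn": [0,0,0],"jaw": 5}
    - {"offset": [0,0,0],"turn": [0,0,0],"jaw": 5}
    - {"offset": [0,0,0],"turn": [0,0,0],"jaw": 5}

```text
t: 15.17
eef_pos: [0.5676, 0.0143, 0.1212]
eef_rot: [[0.984, -0.177, -0.0], [-0.177, -0.984, 0.0], [-0.0, -0.0, -1.0]]
force: [-0.0, 0.1, -1.1]
opening: 0.168
grip_force: 69.0
```

send_rows:
  motion:
    - {"offset": [0,0,-0.03],"turn": [0,0,0],"jaw": 5}
    - {"offset": [0,0,0],"turn": [0,0,0],"jaw": 5}
    - {"offset": [0,0,0],"turn": [0,0,0],"jaw": 5}

```text
t: 15.42
eef_pos: [0.5676, 0.0143, 0.1201]
eef_rot: [[0.984, -0.177, 0.0], [-0.177, -0.984, 0.0], [0.0, -0.0, -1.0]]
force: [0.5, -0.1, -0.6]
opening: 0.169
grip_force: 69.0
```

Nearly down, no contact yet; press on gently.

send_rows:
  motion:
    - {"offset": [0,0,-0.03],"turn": [0,0,0],"jaw": 5}
    - {"offset": [0,0,0],"turn": [0,0,0],"jaw": 5}
    - {"offset": [0,0,0],"turn": [0,0,0],"jaw": 5}

```text
t: 15.67
eef_pos: [0.5678, 0.0144, 0.1198]
eef_rot: [[0.984, -0.177, 0.001], [-0.177, -0.984, -0.0], [0.001, 0.0, -1.0]]
force: [-3.0, 0.1, 5.1]
opening: 0.171
grip_force: 70.0
```

send_rows:
  motion:
    - {"offset": [0,0,-0.03],"turn": [0,0,0],"jaw": 5}
    - {"offset": [0,0,0],"turn": [0,0,0],"jaw": 5}
    - {"offset": [0,0,0],"turn": [0,0,0],"jaw": 5}

```text
t: 15.92
eef_pos: [0.5678, 0.0144, 0.1197]
eef_rot: [[0.984, -0.177, 0.001], [-0.177, -0.984, -0.001], [0.001, 0.0, -1.0]]
force: [-8.4, -1.2, 16.7]
opening: 0.174
grip_force: 71.6
```

send_rows:
  motion:
    - {"offset": [0,0,0.01],"turn": [0,0,-0.6],"jaw": 5}
    - {"offset": [0,0,0],"turn": [0,0,-0.6],"jaw": 5}
    - {"offset": [0,0,0],"turn": [0,0,-0.6],"jaw": 5}
    - {"offset": [0,0,0],"turn": [0,0,-0.6],"jaw": 5}
    - {"offset": [0,0,0],"turn": [0,0,0],"jaw": 5}
  force: 100

```text
t: 16.33
eef_pos: [0.5688, 0.0143, 0.1198]
eef_rot: [[0.925, -0.38, 0.003], [-0.38, -0.925, -0.0], [0.003, -0.001, -1.0]]
force: [-1.2, -0.3, 9.1]
opening: 0.165
grip_force: 98.3
```

```bash
python3 - <<'E'
from h import *
s=state();print(s['t'],s['eef_pos'],np.degrees(np.arctan2(s['eef_rot'][1,0],s['eef_rot'][0,0])),s['force'],s['torque'],s['qpos'])
E
```

```text
16.3333 [0.56880565 0.01433485 0.11984378] -22.341697993157013 [-1.16741371 -0.31157644  9.06784735] [-0.21296125  0.40868386 -0.02243675] [ 0.22754269  0.28172554 -0.38591773  1.78621443  0.11902307  1.09345129
 -2.15986883]
```

send_rows:
  motion:
    - {"offset": [0,0,0],"turn": [0,0,-0.7],"jaw": 5}
    - {"offset": [0,0,0],"turn": [0,0,-0.7],"jaw": 5}
    - {"offset": [0,0,0],"turn": [0,0,-0.7],"jaw": 5}
    - {"offset": [0,0,0],"turn": [0,0,-0.7],"jaw": 5}
    - {"offset": [0,0,0],"turn": [0,0,-0.4],"jaw": 5}

```text
t: 16.75
eef_pos: [0.5684, 0.0136, 0.1198]
eef_rot: [[0.784, -0.62, 0.002], [-0.62, -0.784, -0.001], [0.002, -0.0, -1.0]]
force: [-2.9, -3.0, 11.3]
opening: 0.167
grip_force: 98.7
```

send_rows:
  motion:
    - {"offset": [0,0,0],"turn": [0,0,0],"jaw": 5}
    - {"offset": [0,0,0],"turn": [0,0,0],"jaw": 5}

```text
t: 16.92
eef_pos: [0.5684, 0.0136, 0.1198]
eef_rot: [[0.786, -0.618, 0.002], [-0.618, -0.786, -0.001], [0.002, -0.0, -1.0]]
force: [-2.9, -2.5, 11.4]
opening: 0.166
grip_force: 98.6
```

```bash
python3 - <<'E'
from h import *
s=state();print(s['t'],s['eef_pos'],np.degrees(np.arctan2(s['eef_rot'][1,0],s['eef_rot'][0,0])),s['force'],s['torque'],s['qpos'][6],s['opening'],s['grip_force'])
im=get_image('scene');cv2.imwrite('pics/s9.png',im)
# tongue tips predicted at this yaw / pulse marks, and a search for the white tongue
for yaw in(-34,-37,-40,-43,-46):
    a=np.radians(yaw);d=np.array([np.cos(a),np.sin(a)])
    for sgn in(-1,): 
        q=proj('scene',[.5674+sgn*.049*d[0],.014+sgn*.049*d[1],.116])[0]; print(yaw,q.round(1))
g=im[205:240,240:285].sum(2)//3
print('\n'.join(' '.join('%3d'%x for x in r[::1]) for r in g[5:27]))
E
```

```text
16.9167 [0.56839044 0.01360302 0.11983161] -38.20458294263083 [-2.85041044 -2.54395773 11.37072253] [-0.58405796  0.93421306  0.11445113] -2.4261547770616896 0.16600490384080427 98.57067346572876
-34 [262.5 220.1]
-37 [261.6 220.3]
-40 [260.6 220.3]
-43 [259.7 220.4]
-46 [258.8 220.4]
126 127 111  94  87  65  51  23   9  13  13  16  15  17  19  21  22  14  12  13  15  14  14   9   6   8  10   8   8  11   6   7  14  34  42  39  78 115 125 128 143 158 157 156 155
125 129 115  90  82  94 102  52  18  18  19  20  20  23  23  16  15  11  10  11   7  11   9   8  10   6   7  11   5   5  12  11  26  42  41  44  73  92 101 117 139 159 163 158 161
128 128 114  88  78 108 128  75  30  23  22  21  22  21  20  20  20  15   9  13  13  11   4   5  10   9  12  10  11  10  12  33  60  68  40  44  76  86  89 100 125 158 166 163 165
128 128 115  90  77  86  97  87  58  30  18  20  20  24  21  22  21  20  13  12   8  11   7   8  10  13  12  12  14  11  26  60  93  85  45  57  78  85  84  88 120 157 163 160 160
126 129 116  98 106 109  77  88  93  54  28  20  19  20  22  22  23  19  15   6   7  12   8  1
[... 2445 characters left out ...]
  96 101  94  94  94  91  78  59  47  54  70  81  85  83  79  79  77  80  78  78  78  80  79  65  36  19   9   9  25  52  66  64  62  59  55  61  97 142 155 160
124 127 130 121 108 105 111  99  92  93  93  89  78  75  77  78  83  88  86  83  84  84  84  86  86  83  84  81  70  34   8   7   8  25  51  66  69  64  59  55  53  88 129 141 151
121 126 127 124 109 101 108  97  93  94  97  90  80  78  78  81  85  91  88  83  84  85  86  86  90  91  89  84  73  39  12   7   9  24  48  65  71  62  62  52  48  87 126 135 135
123 127 128 126 113  96  98  98  94  97  99  94  81  77  78  78  86  93  95  91  94  93  89  83  93  92  89  85  72  41  14   5   9  25  50  69  69  61  58  49  50  89 129 131 127
```

The lid's white tongue (261.3,219) sits ~1–2° short of the pulse mark (260.9,223); adding 2°.

send_rows:
  motion:
    - {"offset": [0,0,0],"turn": [0,0,-0.2],"jaw": 5}
    - {"offset": [0,0,0],"turn": [0,0,-0.2],"jaw": 5}
    - {"offset": [0,0,0],"turn": [0,0,0],"jaw": 5}
    - {"offset": [0,0,0],"turn": [0,0,0],"jaw": 5}
    - {"offset": [0,0,0],"turn": [0,0,0],"jaw": 5}

```text
t: 17.38
eef_pos: [0.5684, 0.0136, 0.1198]
eef_rot: [[0.764, -0.645, 0.002], [-0.645, -0.764, -0.001], [0.002, -0.0, -1.0]]
force: [-3.4, -3.1, 11.2]
opening: 0.169
grip_force: 98.6
```

```bash
python3 - <<'E'
from h import *
s=state();print(s['t'],s['eef_pos'],np.degrees(np.arctan2(s['eef_rot'][1,0],s['eef_rot'][0,0])),s['force'],s['torque'],s['qpos'][6],s['grip_force'])
g=get_image('scene')[205:240,240:285].sum(2)//3
print('\n'.join(' '.join('%3d'%x for x in r[14:30]) for r in g[11:20]))
E
```

```text
17.3833 [0.56838138 0.0135715  0.11984398] -40.18218280405716 [-3.42341264 -3.12467953 11.21754823] [-0.59674153  0.92294253  0.27118561] -2.459490518749241 98.61571669578552
 30  19  17  18  16  16  16  16  17  17  24  31  44  59  79  97
 71  45  32  26  29  26  28  30  34  35  49  71  85  87  79  71
 99  83  75  71  71  70  80  87  88  75  77  89  94  71  58  83
 70  91 105  98  96 101 128 148 123  89  67  54  60  81 117 153
 63  69  61  56  52  70 124 151  89  59  69  94 121 154 189 193
120 132 125 118 113  98 107 121  95 114 143 174 193 201 206 190
149 196 203 198 197 160  97  95 142 188 200 206 209 208 204 184
148 207 215 212 209 176 105 102 161 202 209 205 195 186 167 137
129 187 199 195 192 159 102 101 139 176 181 169 150 124 102  85
```

```bash
python3 -c "
from station import *
print(finish_job())"
```

```text
the job is handed in; nothing more can be done
None
```

I handed the job in at about 17.4 s: the cinnamon stick is in the grinder bowl, and the lid is seated, turned 30° clockwise to the pulse mark (tongue within about 1° of it), and still gripped and pressed down with about 11 N. I don't have the judged result, because the hand-in only confirms receipt.

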